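Hook and close the filter housing cover

TASK

Close the open filter housing on the bench with the cover that fits it, the narrower of the two that lie beside it. Hold the cover by its rib, tilt it and hook its tongue under the housing's ledge, then swing it down until it lies flat on its seat inside the rim, and let go. Leave the wider cover where it lies.

Things in the scene. Friction and masses are not known exactly. Their poses are not given: they have to be found in the camera images.
- cover_grip (a point): Rib centre of the narrower metal cover (loose, 0.15-0.31 kg, starts flat on the bench). Plate (mm) 96 (x) x 90 (y) x 8 thick; across the middle of its top a rib 16 (x) x 50 (y) x 30 high. Point: half-way up the rib, 23 above the cover's underside, 15 below the rib's top, 48 from the plate's +x end. Axes of the cover: z up out of the plate, x away from the tongue. Grip the rib along x.
- cover_lip (a point): Middle of the tip of that cover's tongue, at the underside: 76 mm in -x and 23 mm in -z of cover_grip; same axes. The tongue, 28 mm long (x), 56 wide, 5 thick, continues the plate's underside from its -x edge: the cover is 124 mm long in all. Seated, this tip is at housing x (mm) -68 to -56 (middle -62), y near 0, z 50, cover axes along the housing's.
- filter_housing: Grey open box fixed on the bench (sizes in mm), 152 (x) x 120 (y). Origin: centre of underside, z up. Level seat for the cover at z 50; recess above it x -68 to 68, y -52 to 52. Dark steel ledge over the -x side covers x -68 to -48, full width, 14 clear above the seat, top at z 69. Rim on the other 3 sides: top z 58. Too short for the cover to drop in flat. Stub juts 27 at +x, feet 24 at +-y, all low.
- spare_cover_grip (a point): Rib centre of the other loose cover: same shape, rib and axes, but 128 mm wide (y), so it does not fit. Leave it lying flat on the bench. Fixed obstacles to the robot's right, in world m: a carton 0.29 tall at x 0.23 to 0.40, y -0.55 to -0.34; a dark metal manifold 0.09 tall at x 0.18 to 0.61, y -0.27 to -0.08.
There are look-alikes about, which are no part of the job. Leave any orange or pink look-alike of the part that bears cover_grip alone.

How it is judged:
By the outcome, as a careful person would: the job done as asked, in the order asked, and still so for the second after the job is handed in, with the robot touching nothing.
It also fails if it takes over 45 s, if anything falls off the work surface, if the arm or the gripper's body presses on something with over 40 N, if the wrist force passes 120 N, or if a joint passes its speed limit or range.

ROBOT

A 7-joint arm with a two-finger parallel gripper is mounted at the origin on a cart in front of the work surface, level with it; the furniture and walls round the work are solid. World frame = base frame: x ahead of the robot, y to its left, z up, the work surface at z = 0. Lengths are in mm, angles in degrees, forces in N, time in s.
With the tool pointing down it reaches from about 400 to 900 mm from the base axis. Payload 5.5 kg.
Tool frame: the origin (TCP) lies midway between the tips of the shut fingers; the grasp point (between the pads) lies 19 mm behind it (r.tcp_to_grasp is the distance from the TCP to the grasp point, in mm); z points along the fingers, y is the direction in which the jaws open and shut (so a half turn about z gives the same grasp; the last joint's range is limited). The gripper opens to 85 mm and grips with 20 to 120 N. Pads are 22 mm wide; open, the fingers measure 114 mm over their backs; the gripper's body (76 mm by 85 mm) begins 54 mm behind the grasp point. The pads swing forward as they close: fully open they stand 13 mm farther back than shut.
Start: joints at [-53.446, 28.699, -24.465, 88.831, 12.651, 65.22, -12.049], TCP at [237.919, 604.892, 231.31] pointing down, gripper open.
Joint ranges: [-164.97, 164.97], [-17.58, 116.51], [-87.97, 89.64], [11.32, 138.91], [-80.73, 260.73], [10.89, 115.49], [-147.41, 147.41]. Speed limits (degrees/s): [147.25, 147.25, 180, 180, 180, 180, 180].

INTERFACE

Orientations are given as [roll, pitch, yaw] about the fixed x, y, z axes, in that order (R = Rz(yaw) Ry(pitch) Rx(roll)).
In Python, from plant import r gives the robot as it stands.
- The arm moves only by the tool step_arm, never from a script. Its arguments are lists of equal length, an entry for each row: "gripper": the finger opening in cm, from 0 to 8.54; "linear": the shift along the tool's x, y, z in cm, a list of three; "turn": the turn, a rotation vector about the tool's x, y, z in degrees, a list of three. In form: {"gripper": [gripper, ...], "linear": [[tx, ty, tz], ...], "turn": [[rx, ry, rz], ...]}. A call has 1 to 12 rows; each row shifts and turns the commanded pose from where the row before left it, along the tool's axes as they then stand; what a row does not reach is not made up. A row lasts 1/10 s, in which the tool goes at most 50 mm and 8.59 degrees, less where a joint would pass 70% of its speed; a pose out of reach is approached as far as the arm can. A call with a gripper value outside its range is refused whole. The fingers move at their own pace and stop on an object; "newtons" is the grip in N (left out, the last holds). Time passes only in rows, so rows that do not move let the fingers close. It gives the time, the measured TCP pose, the force and the opening at its end, in the units of the state.
- r.state(): the state, without advancing time (a new reading comes with each control period).
- r.read_camera(name): name is "scene" or "side" or "wrist"; returns a dict with "img" (480x640x3 uint8, red, green, blue), "intrinsics" (3x3 intrinsics, pixels), "R" (3x3) and "t" (3): a world point X has camera coordinates R X + t. Camera axes: x right, y down, z forward; pixel columns grow to the right and rows downward; lengths in mm; the calibration is good to about 2 mm. A picture is of the moment at which its call begins. There is no depth.
- r.sign_off(): hands the job in, once; it reports no verdict.
Trained networks look in a picture, given as the dict that the camera call returned (one of the last four; its "shot" number tells which), for a name from the list of things; names that differ only in an ending like _2 or _b are one class to them, and where a whole thing is asked for, a point or a joint stands for the part that bears it (a point fixed in the world has none). Each returns a list of dicts, best first, with "p" (0 to 1); they miss things now and then, are a little off and sometimes report something else, mostly with a low value. They report only what shows in the picture. A call takes as long as a camera call. They do not tell look-alikes from the thing itself.
- r.recognise(picture, query): "location" ([x, y, z] in mm, in world coordinates, good to about 4 mm: the middle of the surface that is visible of it).
- r.trace(picture, query): "pixels" (480x640 bool, what is visible of it).
- r.place_of(picture, query): "location" ([x, y, z] in mm, in world coordinates, good to about 4 mm: a listed point, or the origin of a listed thing).
The state is a dict: "t": time; "qpos": joint angles; "dq": joint speeds; "effort": joint torques, N m; "ee_pos": TCP position; "tool_rot": TCP orientation; "wrist_force": force on the tool from outside, world axes, zero at the start; "torque": the same for the moment, N m; "width": finger opening in mm.
Only numpy, scipy, OpenCV 4.12 (cv2) and the standard library are available. Lean on these libraries where they do the work, as an engineer would, in place of code of your own. Each camera call takes 0.05 s, during which the arm holds its last target. There are 200 camera calls.

## Working session

There is one attempt and no reset: what is moved stays moved. The work goes in short steps, Python scripts to look and compute and a tool call to move; the robot and the scene stay as the last step left them, time stands still between calls to the robot, and variables do not carry over. Pictures are saved under pics/ and viewed, about 8 in all and at most 12, crops included, and the job is handed in when it is done.

Besides the shell and the picture viewer there is one more tool, called after ">>>" by a JSON object that holds its "api" and its "payload". step_arm: Moves the arm, as the interface text tells. Its arguments: {"type":"object","properties":{"gripper":{"type":"array","items":{"type":"number"}},"linear":{"type":"array","items":{"type":"array","items":{"type":"number"}}},"turn":{"type":"array","items":{"type":"array","items":{"type":"number"}}},"newtons":{"type":"number"}},"required":["gripper","linear","turn"]}

```bash
mkdir -p pics; ls; cat > h.py <<'E'
import numpy as np,cv2
from plant import r
def shot(cam,name=None):
    p=r.read_camera(cam)
    if name: cv2.imwrite('pics/'+name,p['img'][:,:,::-1])
    return p
def proj(p,X):
    c=p['R']@np.asarray(X,float)+np.ravel(p['t']); u=p['intrinsics']@c; return u[:2]/u[2]
E
python3 - <<'E'
from h import *
for c in ['scene','side']:
    p=shot(c,c+'1.png')
    print(c,np.round(-p['R'].T@np.ravel(p['t'])))
    for q in ['cover_grip','cover_lip','spare_cover_grip','filter_housing']:
        for d in r.place_of(p,q)[:4]: print(q,np.round(d['location']),round(d['p'],2),np.round(proj(p,d['location'])))
print(r.state())
a=cv2.imread('pics/scene1.png');b=cv2.imread('pics/side1.png')
cv2.imwrite('pics/both1.png',cv2.resize(np.vstack([a,b]),(400,600)) if 0 else cv2.resize(np.hstack([a,b]),(800,300)))
E
```

```text
pics
scene [-226.  730.  749.]
cover_grip [321. 328.  24.] 0.79 [334. 302.]
cover_grip [330. 549.  20.] 0.62 [224. 348.]
cover_grip [443. 106.  21.] 0.57 [387. 230.]
cover_lip [368. 116.   2.] 0.94 [404. 257.]
cover_lip [313. 622.  -4.] 0.68 [190. 383.]
cover_lip [268. 267.   1.] 0.58 [376. 316.]
spare_cover_grip [635. 104.  22.] 0.9 [339. 186.]
filter_housing [515. 339.   0.] 0.8 [279. 254.]
side [ 313. 1343.  624.]
cover_grip [324. 321.  25.] 0.97 [386. 256.]
cover_grip [447. 107.  25.] 0.85 [338. 207.]
cover_grip [337. 547.  25.] 0.64 [373. 321.]
cover_lip [372. 116.  -1.] 0.94 [368. 220.]
cover_lip [316. 623.  -4.] 0.86 [381. 365.]
cover_lip [266. 270.   1.] 0.57 [413. 255.]
spare_cover_grip [636. 107.  24.] 0.83 [261. 203.]
filter_housing [517. 338.  -2.] 0.63 [292. 264.]
{'t': 0.5, 'qpos': array([-53.44654232,  28.70132459, -24.46480479,  88.83320897,
        12.64825755,  65.21978721, -12.0474893 ]), 'dq': array([-0.02807007, -0.08042872,  0.0178709 , -0.02531679, -0.00717337,
       -0.06065903, -0.01863741]), 'effort': array([ 2.98614621e-03, -5.68829477e+01, -5.80291495e+00, -2.81048369e+01,
        1.27722332e-02,  3.27039597e-03,  4.65544360e-06]), 'ee_pos': array([237.88894542, 604.87724029, 231.27508064]), 'tool_rot': array([-1.79996775e+02, -4.45220101e-03,  1.58529089e+02]), 'wrist_force': array([ 0.4494979 , -0.77637485, -0.06371049]), 'torque': array([-0.05505155,  0.04512866,  0.00109198]), 'width': 85.19545984383282}
```

View pics/scene1.png

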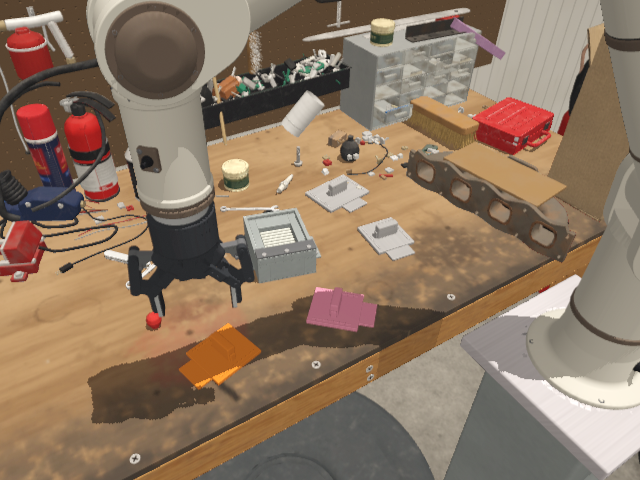

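View pics/side1.png

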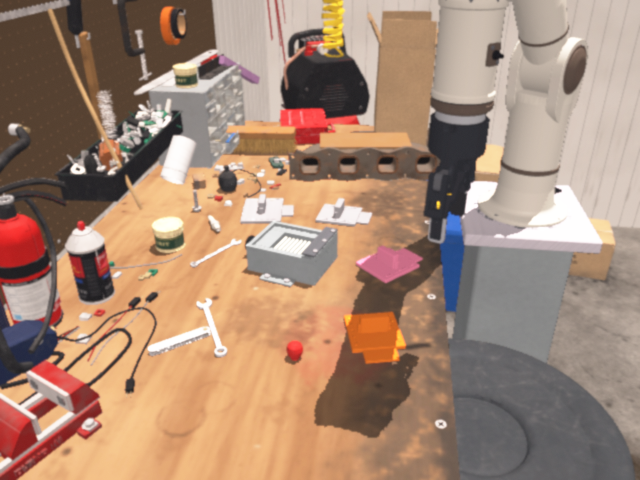

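The real covers are grey: the narrow one at scene pixel (387,236) and the wide one at (337,192). The orange and pink pieces are look-alikes. The housing is at (280,245).

```bash
python3 - <<'E'
from h import *
a=cv2.imread('pics/scene1.png')[190:290,230:430];b=cv2.imread('pics/side1.png')[180:300,230:390]
cv2.imwrite('pics/c1.png',np.vstack([cv2.resize(a,(560,280),interpolation=2),cv2.resize(b,(560,320),interpolation=2)]))
p=shot('wrist','w1.png');print(-p['R'].T@np.ravel(p['t']),p['R'])
print(p['intrinsics'])
E
```

```text
[166.1759765  633.42259434 374.20169334] [[ 3.66249857e-01  9.30516166e-01 -8.40329024e-04]
 [ 8.87496500e-01 -3.49045676e-01  3.00860565e-01]
 [ 2.79662306e-01 -1.10935928e-01 -9.53667769e-01]]
[[334.03570812   0.         321.26302567]
 [  0.         334.03570812 247.14670566]
 [  0.           0.           1.        ]]
```

View pics/c1.png

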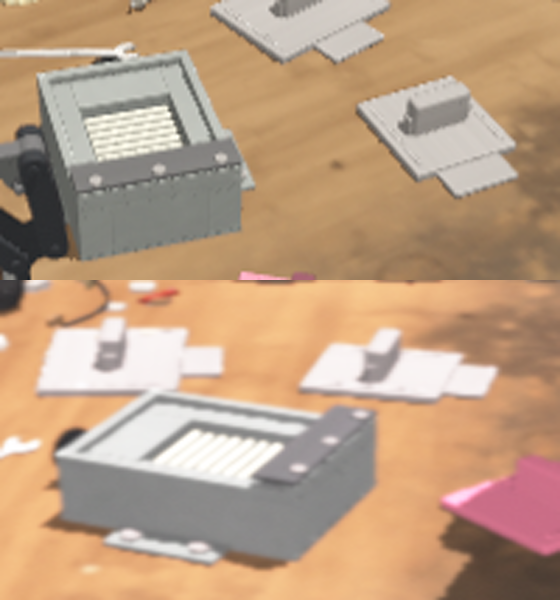

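```bash
cat >> h.py <<'E'
from scipy.spatial.transform import Rotation as Ro
def plan(pos,rpy,n,g,start=None):
    """rows (cm,deg) from the present (or start) pose to pos, rpy; shift in the frame before each turn"""
    s=r.state(); p0,R0=(s['ee_pos'],Ro.from_euler('xyz',s['tool_rot'],degrees=True)) if start is None else start
    R1=Ro.from_euler('xyz',rpy,degrees=True); w=(R0.inv()*R1).as_rotvec(); L=[];T=[]
    d=(np.array(pos,float)-p0)/n
    for i in range(n):
        Ri=R0*Ro.from_rotvec(w*i/n); L.append(np.round(Ri.inv().apply(d)/10,2).tolist()); T.append(np.round(np.degrees(w)/n,2).tolist())
    print('d/row',np.linalg.norm(d),'deg/row',np.degrees(np.linalg.norm(w))/n);print('gripper',[g]*n);print('linear',L);print('turn',T)
    return np.array(pos,float),R1
E
python3 - <<'E'
from h import *
# tool y angle a -> yaw=a+90
plan([470,215,290],[180,0,83],11,8.5)
E
```

```text
d/row 41.59142599794845 deg/row 6.866148341996913
gripper [8.5, 8.5, 8.5, 8.5, 8.5, 8.5, 8.5, 8.5, 8.5, 8.5, 8.5]
linear [[-3.26, -2.53, -0.53], [-3.54, -2.12, -0.53], [-3.77, -1.68, -0.53], [-3.94, -1.22, -0.53], [-4.06, -0.74, -0.53], [-4.12, -0.25, -0.53], [-4.12, 0.25, -0.53], [-4.06, 0.74, -0.53], [-3.94, 1.22, -0.53], [-3.77, 1.68, -0.53], [-3.54, 2.12, -0.53]]
turn [[-0.0, -0.0, 6.87], [-0.0, -0.0, 6.87], [-0.0, -0.0, 6.87], [-0.0, -0.0, 6.87], [-0.0, -0.0, 6.87], [-0.0, -0.0, 6.87], [-0.0, -0.0, 6.87], [-0.0, -0.0, 6.87], [-0.0, -0.0, 6.87], [-0.0, -0.0, 6.87], [-0.0, -0.0, 6.87]]
```

>>> {"api": "step_arm", "payload": {"gripper": [8.5, 8.5, 8.5, 8.5, 8.5, 8.5, 8.5, 8.5, 8.5, 8.5, 8.5], "linear": [[-3.26, -2.53, -0.53], [-3.54, -2.12, -0.53], [-3.77, -1.68, -0.53], [-3.94, -1.22, -0.53], [-4.06, -0.74, -0.53], [-4.12, -0.25, -0.53], [-4.12, 0.25, -0.53], [-4.06, 0.74, -0.53], [-3.94, 1.22, -0.53], [-3.77, 1.68, -0.53], [-3.54, 2.12, -0.53]], "turn": [[0, 0, 6.87], [0, 0, 6.87], [0, 0, 6.87], [0, 0, 6.87], [0, 0, 6.87], [0, 0, 6.87], [0, 0, 6.87], [0, 0, 6.87], [0, 0, 6.87], [0, 0, 6.87], [0, 0, 6.87]]}}

```text
t: 1.65
ee_pos: [470.6, 213.3, 290.2]
tool_rot: [180.0, -0.0, 82.7]
wrist_force: [1.0, 1.3, 0.2]
width: 84.9
```

>>> {"api": "step_arm", "payload": {"gripper": [8.5, 8.5], "linear": [[0, 0, 0], [0, 0, 0]], "turn": [[0, 0, 0], [0, 0, 0]]}}

```text
t: 1.85
ee_pos: [470.4, 213.9, 289.9]
tool_rot: [180.0, -0.0, 82.8]
wrist_force: [-0.4, 0.3, 0.2]
width: 85.2
```

```bash
python3 - <<'E'
from h import *
s=r.state();print(s['t'],s['ee_pos'],s['tool_rot'],np.round(s['qpos']))
for c in ['wrist','scene','side']:
    p=shot(c,c+'2.png')
    for q in ['cover_grip','cover_lip','spare_cover_grip','filter_housing']:
        for d in r.place_of(p,q)[:4]: print(c,q,np.round(d['location']),round(d['p'],2),np.round(proj(p,d['location'])))
np.savez('w2.npz',**{}) 
E
```

```text
1.85 [470.44080864 213.88504709 289.8809537 ] [ 1.79978040e+02 -2.73148259e-02  8.28392510e+01] [-25.  10.  -2. 104.   0.  65. -35.]
wrist cover_grip [319. 320.  28.] 0.92 [179. 133.]
wrist cover_grip [446. 105.  27.] 0.63 [313. 291.]
wrist cover_lip [367. 116.   1.] 0.97 [257. 282.]
wrist cover_lip [271. 270.   1.] 0.62 [160. 180.]
wrist spare_cover_grip [636. 107.  25.] 0.83 [457. 272.]
wrist filter_housing [516. 337.  -1.] 0.76 [346.  97.]
wrist filter_housing [445. 103.  30.] 0.25 [313. 293.]
scene cover_grip [323. 324.  25.] 0.83 [335. 300.]
scene cover_grip [334. 548.  20.] 0.57 [224. 347.]
scene cover_lip [314. 619.  -2.] 0.83 [191. 381.]
scene cover_lip [370. 116.  -3.] 0.77 [403. 258.]
scene cover_lip [264. 268.  -2.] 0.59 [377. 318.]
scene spare_cover_grip [633. 107.  22.] 0.56 [338. 187.]
scene filter_housing [515. 339.   4.] 0.67 [279. 253.]
side cover_grip [448. 110.  24.] 0.76 [337. 208.]
side cover_grip [322. 324.  26.] 0.74 [386. 256.]
side cover_grip [339. 546.  26.] 0.7 [371. 320.]
side cover_lip [374. 118.   1.] 0.87 [367. 220.]
side cover_lip [316. 627.  -2.] 0.83 [382. 365.]
side cover_lip [265. 266.   1.] 0.8 [414. 254.]
side spare_cover_grip [637. 106.  26.] 0.62 [261. 202.]
side filter_housing [517. 340.  -3.] 0.6 [292. 265.]
```

View pics/wrist2.png

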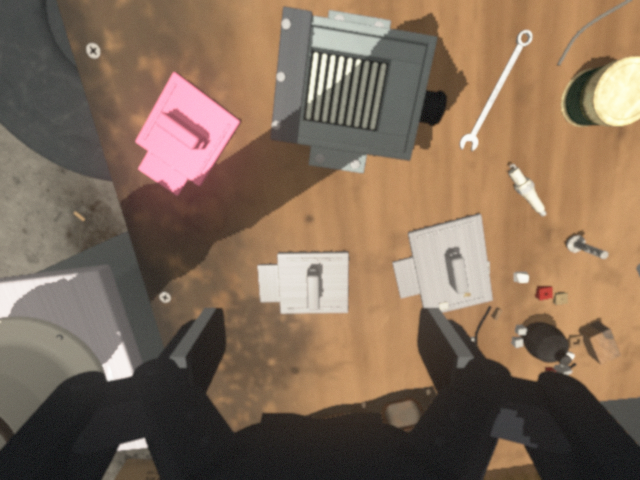

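The wrist view shows the narrow cover lined up with the jaws, plate corners (278,252) to (348,314). The housing ledge is at the left, (283,8) to (272,142), and its far rim corners are (437,37) and (410,160). I'll fit the housing pose from those corners.

```bash
python3 - <<'E'
from h import *
from scipy.optimize import least_squares
p=r.read_camera('wrist')
def fit(M,U,x0):
    def f(v):
        R=Ro.from_euler('z',v[2],degrees=True)
        return np.ravel([proj(p,R.apply(m)+[v[0],v[1],0])-u for m,u in zip(M,U)])
    s=least_squares(f,x0,loss='soft_l1');print(np.round(s.x,1),np.round(s.fun.reshape(-1,2),1).tolist())
    return s.x
h=fit([[-76,60,69],[-48,60,69],[-76,-60,69],[-48,-60,69],[76,60,58],[76,-60,58]],[[283,8],[312,10],[272,142],[300,144],[437,37],[410,160]],[516,338,-15])
c=fit([[-48,45,8],[48,45,8],[-48,-45,8],[48,-45,8],[-76,28,5],[-76,-28,5]],[[278,252],[348,251],[281,313],[348,313],[257,265],[261,302]],[445,107,-7])
E
```

```text
[516.2 336.7 -14.6] [[-0.6, -0.7], [0.3, 1.9], [-0.8, -0.6], [-2.0, 1.1], [1.3, -1.5], [2.1, 0.8]]
[445.6 107.5  -5.8] [[-1.1, 1.1], [0.5, 0.6], [-0.2, 0.1], [0.4, -1.2], [0.5, -0.4], [-0.4, -0.3]]
```

```bash
python3 - <<'E'
from h import *
s=plan([445.6,107.5,62],[180,0,83.5],6,8.5)
plan([445.6,107.5,13],[180,0,83.5],3,8.5,s)
E
```

```text
d/row 42.12537068068274 deg/row 0.09056317259560355
gripper [8.5, 8.5, 8.5, 8.5, 8.5, 8.5]
linear [[-1.82, -0.18, 3.79], [-1.82, -0.19, 3.79], [-1.82, -0.19, 3.79], [-1.82, -0.19, 3.79], [-1.82, -0.2, 3.79], [-1.82, -0.2, 3.79]]
turn [[-0.0, 0.0, -0.09], [-0.0, 0.0, -0.09], [-0.0, 0.0, -0.09], [-0.0, 0.0, -0.09], [-0.0, 0.0, -0.09], [-0.0, 0.0, -0.09]]
d/row 16.333333333333332 deg/row 0.0
gripper [8.5, 8.5, 8.5]
linear [[0.0, -0.0, 1.63], [0.0, -0.0, 1.63], [0.0, -0.0, 1.63]]
turn [[0.0, 0.0, 0.0], [0.0, 0.0, 0.0], [0.0, 0.0, 0.0]]
```

>>> {"api": "step_arm", "payload": {"gripper": [8.5, 8.5, 8.5, 8.5, 8.5, 8.5, 8.5, 8.5, 8.5, 8.5, 8.5], "linear": [[-1.82, -0.18, 3.79], [-1.82, -0.19, 3.79], [-1.82, -0.19, 3.79], [-1.82, -0.19, 3.79], [-1.82, -0.2, 3.79], [-1.82, -0.2, 3.79], [0, 0, 1.6], [0, 0, 1.6], [0, 0, 1.7], [0, 0, 0], [0, 0, 0]], "turn": [[0, 0, -0.09], [0, 0, -0.09], [0, 0, -0.09], [0, 0, -0.09], [0, 0, -0.09], [0, 0, -0.09], [0, 0, 0], [0, 0, 0], [0, 0, 0], [0, 0, 0], [0, 0, 0]]}}

```text
t: 3.75
ee_pos: [445.5, 107.7, 13.2]
tool_rot: [-180.0, 0.0, 83.5]
wrist_force: [0.1, -0.1, -0.3]
width: 84.9
```

>>> {"api": "step_arm", "payload": {"gripper": [1, 1, 1, 1, 1, 1, 1, 1, 1, 1], "linear": [[0, 0, 0], [0, 0, 0], [0, 0, 0], [0, 0, 0], [0, 0, 0], [0, 0, 0], [0, 0, 0], [0, 0, 0], [0, 0, 0], [0, 0, 0]], "turn": [[0, 0, 0], [0, 0, 0], [0, 0, 0], [0, 0, 0], [0, 0, 0], [0, 0, 0], [0, 0, 0], [0, 0, 0], [0, 0, 0], [0, 0, 0]], "newtons": 60}}

```text
t: 4.75
ee_pos: [446.0, 107.8, 13.7]
tool_rot: [180.0, -0.0, 83.5]
wrist_force: [-0.7, -1.1, 5.4]
width: 15.0
```

```bash
cat >> h.py <<'E'
H=np.array([516.2,336.7,-14.6]); G=np.array([76,0,13.7])  # housing pose; TCP from tip in cover axes
def tgt(tip,th,yaw=0):
    """TCP pose for tongue tip at housing coords tip, cover tilt th"""
    Rh=Ro.from_euler('z',H[2],degrees=True); Rc=Rh*Ro.from_euler('z',yaw,degrees=True)*Ro.from_euler('y',-th,degrees=True)
    return Rh.apply(tip)+[H[0],H[1],0]+Rc.apply(G),(Rc*Ro.from_euler('zx',[90,180],degrees=True).inv().inv() if 0 else Rc*Ro.from_euler('xyz',[180,0,90],degrees=True)).as_euler('xyz',degrees=True)
def tip():
    s=r.state();R=Ro.from_euler('xyz',s['tool_rot'],degrees=True);Rc=R*Ro.from_euler('xyz',[180,0,90],degrees=True).inv()
    Rh=Ro.from_euler('z',H[2],degrees=True)
    return Rh.inv().apply(s['ee_pos']-Rc.apply(G)-[H[0],H[1],0]),(Rh.inv()*Rc).as_euler('ZYX',degrees=True)
E
python3 - <<'E'
from h import *
s=r.state()
a=plan([446,108,190],[180,0,83.5],4,1)
t=tgt([-38,0,120],20);print(t,tip())
plan(*t,7,1,a)
E
```

```text
d/row 44.079651668747715 deg/row 0.011799354115148888
gripper [1, 1, 1, 1]
linear [[0.01, 0.0, -4.41], [0.01, 0.0, -4.41], [0.01, 0.0, -4.41], [0.01, 0.0, -4.41]]
turn [[0.01, -0.0, -0.0], [0.01, -0.0, -0.0], [0.01, -0.0, -0.0], [0.01, -0.0, -0.0]]
(array([544.00321658, 329.45780454, 158.8673198 ]), array([160. ,   0. ,  75.4])) (array([-8.54694129e+01, -2.49902819e+02, -7.53320185e-02]), array([ 8.09752176, -0.04285315,  0.01962393]))
d/row 34.88097353674281 deg/row 3.0803598522423967
gripper [1, 1, 1, 1, 1, 1, 1]
linear [[3.3, 1.03, 0.44], [3.32, 0.94, 0.48], [3.34, 0.85, 0.52], [3.36, 0.76, 0.54], [3.38, 0.66, 0.57], [3.39, 0.57, 0.59], [3.4, 0.47, 0.6]]
turn [[-2.85, -0.2, 1.15], [-2.85, -0.2, 1.15], [-2.85, -0.2, 1.15], [-2.85, -0.2, 1.15], [-2.85, -0.2, 1.15], [-2.85, -0.2, 1.15], [-2.85, -0.2, 1.15]]
```

>>> {"api": "step_arm", "payload": {"gripper": [1, 1, 1, 1, 1], "linear": [[0, 0, -1.5], [0, 0, -4], [0, 0, -4.1], [0, 0, -4.1], [0, 0, -4]], "turn": [[0, 0, 0], [0, 0, 0], [0, 0, 0], [0, 0, 0], [0, 0, 0]]}}

```text
t: 5.25
ee_pos: [444.6, 107.4, 191.4]
tool_rot: [-179.9, 0.0, 83.5]
wrist_force: [0.7, 0.1, -2.6]
width: 15.0
```

>>> {"api": "step_arm", "payload": {"gripper": [1, 1, 1, 1, 1, 1, 1, 1, 1, 1], "linear": [[3.3, 1.03, 0.44], [3.32, 0.94, 0.48], [3.34, 0.85, 0.52], [3.36, 0.76, 0.54], [3.38, 0.66, 0.57], [3.39, 0.57, 0.59], [3.4, 0.47, 0.6], [0, 0, 0], [0, 0, 0], [0, 0, 0]], "turn": [[-2.85, -0.2, 1.15], [-2.85, -0.2, 1.15], [-2.85, -0.2, 1.15], [-2.85, -0.2, 1.15], [-2.85, -0.2, 1.15], [-2.85, -0.2, 1.15], [-2.85, -0.2, 1.15], [0, 0, 0], [0, 0, 0], [0, 0, 0]]}}

```text
t: 6.25
ee_pos: [543.0, 327.3, 158.2]
tool_rot: [160.1, 0.1, 75.3]
wrist_force: [0.2, -1.1, -3.0]
width: 15.0
```

```bash
python3 - <<'E'
from h import *
s=r.state();print(s['t'],s['ee_pos'],s['tool_rot'],s['width'],s['wrist_force'],tip())
Rh=Ro.from_euler('z',H[2],degrees=True)
for c in ['wrist','scene','side']:
    p=shot(c,c+'3.png')
    for q in ['cover_grip','cover_lip','filter_housing']:
        for d in r.place_of(p,q)[:4]: print(c,q,np.round(d['location']),'H:',np.round(Rh.inv().apply(d['location']-np.array([H[0],H[1],0]))),round(d['p'],2),np.round(proj(p,d['location'])))
a=cv2.imread('pics/wrist3.png');b=cv2.imread('pics/side3.png')[150:330,180:420]
cv2.imwrite('pics/b3.png',np.hstack([cv2.resize(a,(400,300)),cv2.resize(b,(400,300),interpolation=2)]))
E
```

```text
6.25 [543.01794314 327.25965591 158.23659113] [1.60086692e+02 1.19439821e-01 7.52946701e+01] 15.030163445556047 [ 0.15163654 -1.11586656 -3.03993023] (array([-38.45813988,  -2.33355556, 119.47036757]), array([ -0.06206196, -19.91326328,  -0.12703536]))
wrist cover_grip [538. 324. 170.] H: [ 25.  -7. 170.] 0.88 [322. 334.]
wrist cover_lip [479. 343. 123.] H: [-37.  -3. 123.] 0.56 [176. 302.]
wrist filter_housing [515. 338.   2.] H: [-2.  1.  2.] 0.56 [227. 231.]
scene cover_grip [326. 328.  26.] H: [-182.  -56.   26.] 0.71 [332. 299.]
scene cover_grip [540. 327. 169.] H: [ 26.  -4. 169.] 0.64 [276. 181.]
scene cover_lip [266. 269.   1.] H: [-225. -129.    1.] 0.81 [376. 317.]
scene cover_lip [477. 345. 119.] H: [-40.  -2. 119.] 0.66 [284. 221.]
scene cover_lip [318. 620.  -1.] H: [-264.  224.   -1.] 0.62 [190. 379.]
scene filter_housing [518. 337.   0.] H: [2. 1. 0.] 0.87 [279. 253.]
side cover_grip [539. 332. 170.] H: [ 23.   1. 170.] 0.86 [279. 187.]
side cover_grip [319. 322.  23.] H: [-187.  -64.   23.] 0.79 [388. 256.]
side cover_grip [338. 546.  24.] H: [-225.  158.   24.] 0.66 [372. 322.]
side cover_lip [319. 624.  -6.] H: [-263.  228.   -6.] 0.75 [380. 366.]
side cover_lip [266. 266.   0.] H: [-225. -131.    0.] 0.7 [413. 254.]
side filter_housing [518. 339.  -1.] H: [ 1.  2. -1.] 0.57 [292. 264.]
```

View pics/b3.png

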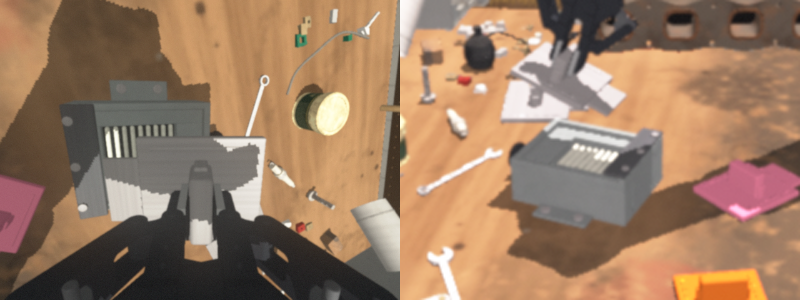

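The cover is held, tilted 20°, with its tongue tip near housing x -38, y -2, z 120; networks and kinematics agree. Next: lower it, then slide it under the ledge.

```bash
sed -i 's/^H=.*G=/H=np.array([516.5,337.3,-14.6]); G=/' h.py; python3 - <<'E'
from h import *
print(tip())
t=tgt([-38,0,53],20); a=plan(*t,6,1)
t=tgt([-62,0,53],20); a=plan(*t,5,1,a)
E
```

```text
(array([-38.48421189,  -1.14447926, 120.31216822]), array([ -0.04874907, -19.97996199,   0.03105939]))
d/row 11.216887795363549 deg/row 0.008672209736387106
gripper [1, 1, 1, 1, 1, 1]
linear [[0.02, -0.38, 1.06], [0.02, -0.38, 1.06], [0.02, -0.38, 1.06], [0.02, -0.38, 1.06], [0.02, -0.38, 1.06], [0.02, -0.38, 1.06]]
turn [[-0.0, -0.0, -0.01], [-0.0, -0.0, -0.01], [-0.0, -0.0, -0.01], [-0.0, -0.0, -0.01], [-0.0, -0.0, -0.01], [-0.0, -0.0, -0.01]]
d/row 4.800000000000005 deg/row 0.0
gripper [1, 1, 1, 1, 1]
linear [[0.0, -0.45, -0.16], [0.0, -0.45, -0.16], [0.0, -0.45, -0.16], [0.0, -0.45, -0.16], [0.0, -0.45, -0.16]]
turn [[0.0, 0.0, 0.0], [0.0, 0.0, 0.0], [0.0, 0.0, 0.0], [0.0, 0.0, 0.0], [0.0, 0.0, 0.0]]
```

>>> {"api": "step_arm", "payload": {"gripper": [1, 1, 1, 1, 1, 1, 1, 1], "linear": [[0.02, -0.38, 1.06], [0.02, -0.38, 1.06], [0.02, -0.38, 1.06], [0.02, -0.38, 1.06], [0.02, -0.38, 1.06], [0.02, -0.38, 1.06], [0, 0, 0], [0, 0, 0]], "turn": [[0, 0, 0], [0, 0, 0], [0, 0, 0], [0, 0, 0], [0, 0, 0], [0, 0, 0], [0, 0, 0], [0, 0, 0]]}}

```text
t: 7.65
ee_pos: [544.0, 330.0, 91.0]
tool_rot: [160.0, 0.0, 75.4]
wrist_force: [0.1, -0.0, -2.2]
width: 15.0
```

```bash
python3 - <<'E'
from h import *
s=r.state();print(s['t'],s['wrist_force'],s['width'],tip())
a=shot('scene','scene4.png')['img'][150:290,200:360,::-1]; b=shot('side','side4.png')['img'][180:300,230:390,::-1]
cv2.imwrite('pics/b4.png',np.hstack([cv2.resize(a,(400,350),interpolation=2),cv2.resize(b,(400,350),interpolation=2)]))
E
```

```text
7.65 [ 0.07474959 -0.01242965 -2.21319385] 14.969084635833193 (array([-38.3061793 ,  -0.0774502 ,  52.22181984]), array([-1.16548486e-02, -1.99647068e+01, -2.58910320e-02]))
```

View pics/b4.png

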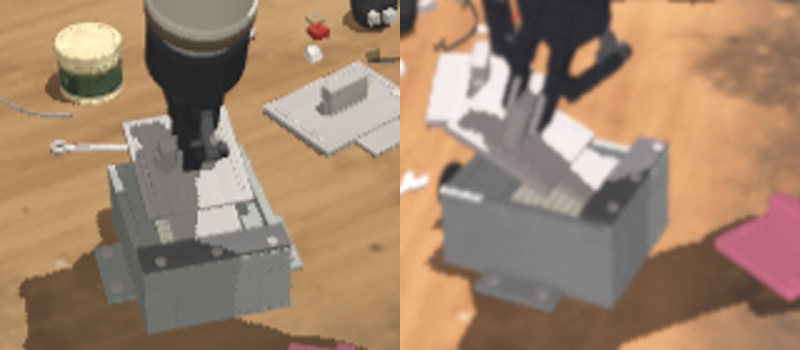

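The tongue tip is just inside the ledge's edge, below its top, and the cover sits between the side rims. I'll slide it in.

>>> {"api": "step_arm", "payload": {"gripper": [1, 1, 1, 1, 1, 1, 1, 1, 1], "linear": [[0, -0.32, -0.12], [0, -0.32, -0.12], [0, -0.32, -0.12], [0, -0.32, -0.12], [0, -0.32, -0.12], [0, -0.32, -0.12], [0, -0.32, -0.12], [0, 0, 0], [0, 0, 0]], "turn": [[0, 0, 0], [0, 0, 0], [0, 0, 0], [0, 0, 0], [0, 0, 0], [0, 0, 0], [0, 0, 0], [0, 0, 0], [0, 0, 0]]}}

```text
t: 8.65
ee_pos: [520.9, 336.2, 91.8]
tool_rot: [160.0, -0.0, 75.4]
wrist_force: [1.0, 0.1, -3.2]
width: 14.7
```

```bash
python3 - <<'E'
from h import *
s=r.state();print(s['t'],s['wrist_force'],s['torque'],s['width'],tip())
a=None
for th in np.arange(18,-1,-2): # swing, tip z 52->50.5
    t=tgt([-62,0,50.5+th/20*1.5],th); a=plan(*t,1,1,a)
E
```

```text
8.65 [ 0.95451046  0.10737561 -3.16953447] [ 0.14239592  0.59856198 -0.05314197] 14.73222300869824 (array([-62.17295634,   0.13958623,  52.92701784]), array([ -0.02666832, -19.9837499 ,   0.02120164]))
d/row 3.7184562812124917 deg/row 1.9839496531197476
gripper [1]
linear [[-0.01, 0.02, 0.37]]
turn [[1.98, -0.01, -0.02]]
d/row 2.8297438222859617 deg/row 1.9999999999999778
gripper [1]
linear [[0.0, 0.04, 0.28]]
turn [[2.0, -0.0, 0.0]]
d/row 2.8319463725934484 deg/row 2.000000000000027
gripper [1]
linear [[-0.0, 0.04, 0.28]]
turn [[2.0, 0.0, -0.0]]
d/row 2.833989960106434 deg/row 1.999999999999977
gripper [1]
linear [[0.0, 0.04, 0.28]]
turn [[2.0, 0.0, -0.0]]
d/row 2.835872441234399 deg/row 2.000000000000031
gripper [1]
linear [[-0.0, 0.04, 0.28]]
turn [[2.0, -0.0, -0.0]]
d/row 2.8375918452530753 deg/row 2.000000000000004
gripper [1]
linear [[-0.0, 0.04, 0.28]]
turn [[2.0, 0.0, -0.0]]
d/row 2.839146375396873 deg/row 2.000000000000028
gripper [1]
linear [[0.0, 0.04, 0.28]]
turn [[2.0, 0.0, -0.0]]
d/row 2.8405344098444103 deg/row 1.9999999999999516
gripper [1]
linear [[0.0, 0.04, 0.28]]
turn [[2.0, -0.0, 0.0]]
d/row 2.8417545025998248 deg/row 2.000000000000003
gripper [1]
linear [[-0.0, 0.04, 0.28]]
turn [[2.0, -0.0, -0.0]]
d/row 2.8428053842715726 deg/row 2.000000000000003
gripper [1]
linear [[0.0, 0.04, 0.28]]
turn [[2.0, 0.0, 0.0]]
```

>>> {"api": "step_arm", "payload": {"gripper": [1, 1, 1, 1, 1, 1, 1, 1, 1], "linear": [[0, 0.02, 0.37], [0, 0.04, 0.28], [0, 0.04, 0.28], [0, 0.04, 0.28], [0, 0.04, 0.28], [0, 0.04, 0.28], [0, 0.04, 0.28], [0, 0.04, 0.28], [0, 0, 0]], "turn": [[2, 0, 0], [2, 0, 0], [2, 0, 0], [2, 0, 0], [2, 0, 0], [2, 0, 0], [2, 0, 0], [2, 0, 0], [0, 0, 0]]}}

```text
t: 9.55
ee_pos: [530.8, 332.4, 69.4]
tool_rot: [176.0, 0.0, 75.2]
wrist_force: [1.1, -0.3, -3.7]
width: 14.7
```

```bash
python3 - <<'E'
from h import *
s=r.state();print(s['t'],s['wrist_force'],s['torque'],s['width'],tip())
a=shot('scene','scene5.png')['img'][150:290,200:360,::-1]; b=shot('side','side5.png')['img'][180:300,230:390,::-1]
cv2.imwrite('pics/b5.png',np.hstack([cv2.resize(a,(400,350),interpolation=2),cv2.resize(b,(400,350),interpolation=2)]))
E
```

```text
9.55 [ 1.12215018 -0.25059131 -3.69507708] [-0.0235427   0.10783986  0.01373105] 14.689545163707383 (array([-59.77987209,  -0.90716186,  50.45367922]), array([-0.21347822, -4.00633508, -0.0103679 ]))
```

View pics/b5.png

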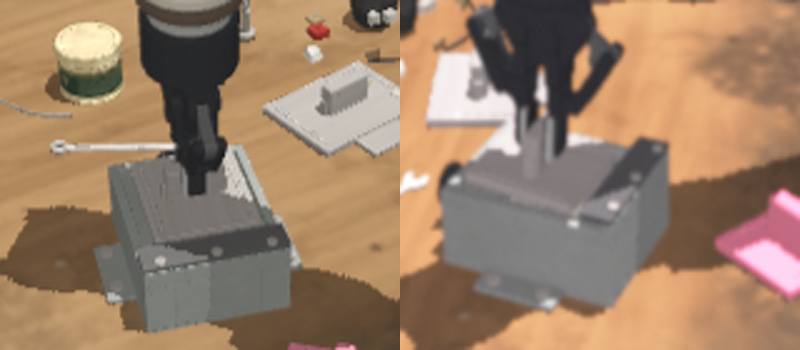

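The tongue is under the ledge and the plate is nearly level inside the rim. I'll finish the swing.

```bash
python3 - <<'E'
from h import *
plan(*tgt([-62,0,49.8],0),4,1)
E
```

```text
d/row 1.530731427956722 deg/row 1.0049166251026465
gripper [1, 1, 1, 1]
linear [[0.01, 0.0, 0.15], [0.01, 0.01, 0.15], [0.01, 0.01, 0.15], [0.01, 0.01, 0.15]]
turn [[1.0, 0.0, -0.02], [1.0, 0.0, -0.02], [1.0, 0.0, -0.02], [1.0, 0.0, -0.02]]
```

>>> {"api": "step_arm", "payload": {"gripper": [1, 1, 1, 1, 1, 1], "linear": [[0.02, 0, 0.15], [0.02, 0, 0.15], [0.02, 0, 0.15], [0.02, 0, 0.15], [0, 0, 0], [0, 0, 0]], "turn": [[1, 0, 0], [1, 0, 0], [1, 0, 0], [1, 0, 0], [0, 0, 0], [0, 0, 0]]}}

```text
t: 10.25
ee_pos: [529.9, 334.6, 63.8]
tool_rot: [180.0, -0.0, 75.3]
wrist_force: [0.2, -0.0, -1.4]
width: 14.9
```

```bash
python3 - <<'E'
from h import *
s=r.state();print(s['t'],s['wrist_force'],s['torque'],s['width'],tip())
E
```

```text
10.25 [ 0.18072398 -0.04115909 -1.38272655] [-0.00139438 -0.09009193  0.00239795] 14.877370370066386 (array([-62.31546316,   0.89889628,  50.0921214 ]), array([-0.0660805 , -0.00592128,  0.03525028]))
```

>>> {"api": "step_arm", "payload": {"gripper": [1, 1, 1, 1], "linear": [[0, 0, 0.05], [0, 0, 0.05], [0, 0, 0], [0, 0, 0]], "turn": [[0, 0, 0], [0, 0, 0], [0, 0, 0], [0, 0, 0]]}}

```text
t: 10.65
ee_pos: [529.9, 334.6, 63.8]
tool_rot: [180.0, -0.0, 75.4]
wrist_force: [-0.9, -1.6, 6.0]
width: 14.8
```

Contact: the force rose and z did not change, so it is seated. I'll release and lift.

>>> {"api": "step_arm", "payload": {"gripper": [3, 4, 4, 4, 4, 4], "linear": [[0, 0, 0], [0, 0, 0], [0, 0, 0], [0, 0, 0], [0, 0, 0], [0, 0, 0]], "turn": [[0, 0, 0], [0, 0, 0], [0, 0, 0], [0, 0, 0], [0, 0, 0], [0, 0, 0]]}}

```text
t: 11.25
ee_pos: [529.3, 334.9, 62.7]
tool_rot: [-180.0, -0.0, 75.4]
wrist_force: [0.3, -0.5, 0.0]
width: 40.3
```

>>> {"api": "step_arm", "payload": {"gripper": [4, 4, 4, 4, 4, 4, 4, 4], "linear": [[0, 0, -1], [0, 0, -2], [0, 0, -3], [0, 0, -4], [0, 0, -4], [0, 0, -4], [0, 0, 0], [0, 0, 0]], "turn": [[0, 0, 0], [0, 0, 0], [0, 0, 0], [0, 0, 0], [0, 0, 0], [0, 0, 0], [0, 0, 0], [0, 0, 0]]}}

```text
t: 12.05
ee_pos: [530.2, 335.2, 245.0]
tool_rot: [179.9, -0.2, 75.4]
wrist_force: [-0.6, -0.5, 0.2]
width: 40.1
```

```bash
python3 - <<'E'
from h import *
s=r.state();print(s['t'],s['wrist_force'],s['width'],s['ee_pos'])
Rh=Ro.from_euler('z',H[2],degrees=True)
im={}
for c in ['wrist','scene','side']:
    p=shot(c,c+'6.png');im[c]=p['img'][:,:,::-1]
    for q in ['cover_grip','spare_cover_grip']:
        for d in r.place_of(p,q)[:4]: print(c,q,np.round(d['location']),'H:',np.round(Rh.inv().apply(d['location']-np.array([H[0],H[1],0]))),round(d['p'],2))
    print('expected tip/far corners px',[np.round(proj(p,Rh.apply(x)+[H[0],H[1],0])).tolist() for x in ([62,45,58],[62,-45,58],[14,0,88])])
cv2.imwrite('pics/b6.png',np.hstack([cv2.resize(im['wrist'],(400,350)),cv2.resize(im['side'][180:300,230:390],(400,350),interpolation=2)]))
E
```

```text
12.05 [-0.57532844 -0.50580151  0.19921826] 40.10658139190295 [530.17378514 335.20490986 245.02793187]
wrist cover_grip [324. 320.  29.] H: [-181.  -66.   29.] 0.88
wrist cover_grip [334. 549.  24.] H: [-230.  159.   24.] 0.88
wrist cover_grip [527. 331.  76.] H: [11. -4. 76.] 0.68
wrist spare_cover_grip [637. 106.  24.] H: [ 175. -193.   24.] 0.83
expected tip/far corners px [[371.0, 178.0], [367.0, 265.0], [321.0, 231.0]]
scene cover_grip [530. 333.  72.] H: [14. -1. 72.] 0.9
scene cover_grip [321. 323.  28.] H: [-185.  -63.   28.] 0.76
scene cover_grip [333. 549.  19.] H: [-231.  158.   19.] 0.71
scene spare_cover_grip [633. 106.  22.] H: [ 171. -195.   22.] 0.96
expected tip/far corners px [[251.0, 219.0], [291.0, 211.0], [276.0, 217.0]]
side cover_grip [529. 334.  74.] H: [13. -0. 74.] 0.9
side cover_grip [336. 547.  28.] H: [-227.  158.   28.] 0.84
side cover_grip [323. 323.  23.] H: [-183.  -63.   23.] 0.59
side spare_cover_grip [636. 106.  25.] H: [ 174. -194.   25.] 0.72
expected tip/far corners px [[254.0, 243.0], [274.0, 224.0], [285.0, 225.0]]
```

View pics/b6.png

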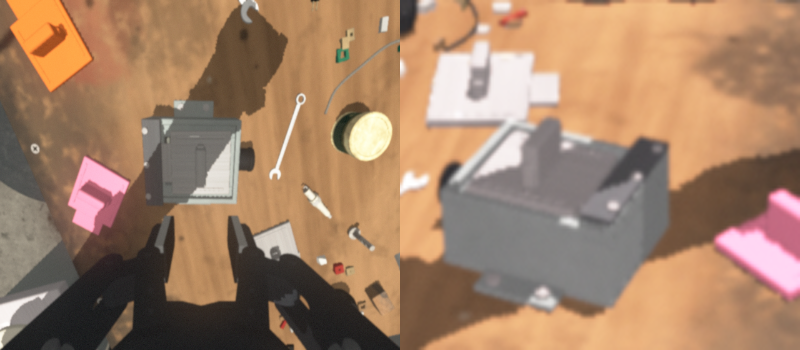

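The cover lies level inside the rim with its tongue under the ledge. The rib is at housing (14, 0, ~73), as designed, and the spare has not moved. I'll hand it in.

```bash
python3 -c "
from plant import r
print(r.sign_off())"
```

```text
the job is handed in; nothing more can be done
None
```

The narrower cover is seated in the housing, and I handed the job in at about 12 s of robot time. I gripped it by the rib, tilted it 20°, slid its tongue under the ledge, swung it flat and let go. The arm then lifted clear, with the TCP 245 mm above the bench.

- **Seat:** in the last pictures all three cameras put the rib centre within about 4 mm of its seated place, at housing (11 to 14, -4 to 0, 72 to 76) against (14, 0, 73). The plate looks level inside the rim.
- **Tongue tip:** before release the arm's own pose put it at housing x -62, z 50, with tilt and yaw within 0.1°. In the pictures the ledge covers the tongue.
- **Forces:** the highest wrist reading I saw was 6 N, when the cover met its seat. It was about 0 after release.
- **Other covers:** the wider cover is still at about (636, 106), and the pink and orange look-alikes have not moved.

No check failed. The wrist camera's estimate of the rib was 3 to 4 mm off in x and y, which is within the network's stated error.

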